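# Pose the fossil and hold the light box open

## Robot

A 7-joint arm with a two-finger parallel gripper is mounted at the origin on the work surface. World frame = base frame: x ahead of the robot, y to its left, z up, the work surface at z = 0. Lengths are in m, angles in rad, forces in N, time in s.
With the tool pointing down it reaches from about 0.4 to 0.925 m from the base axis. Payload 4.1 kg.
Tool frame: the origin (TCP) lies on the centre line of the jaws, within the pads' length; the fingertips stand 25 mm ahead of it and the grasp point (between the pads) lies 6 mm ahead of it; z points along the fingers, y is the line along which they close (so a half turn about z gives the same grasp; the last joint's range is limited). The gripper opens to 85 mm and grips with 20 to 120 N. Pads are 22 mm wide; open, the fingers measure 114 mm over their backs; the gripper's body (76 mm by 85 mm) begins 54 mm behind the grasp point. The pads swing forward as they close: fully open they stand 13 mm farther back than shut.
Start: joints at [1.121, 0.398, 0.045, 1.537, -0.019, 1.207, -0.051], TCP at [0.223, -0.61, 0.256] pointing down, gripper open.
Joint ranges: [-2.82, 2.82], [-0.49, 2.23], [-1.37, 1.46], [0, 2.46], [-1.36, 4.5], [0.23, 2], [-2.94, 2.94]. Speed limits (rad/s): [2.57, 2.57, 3.14, 3.14, 3.14, 3.14, 3.14].

## Interface

Orientations are given as a unit quaternion [x, y, z, w].
In Python, from station import bot gives the robot as it stands.
- The arm moves only by the tool carry_out, never from a script. Its argument "rows" is a list that holds one entry, the list of rows, each a list of 6 numbers: the shift along the tool's x, y, z in a scale on which 1.0 is 100 cm, then the turn, a rotation vector about the tool's x, y, z in normalised numbers (1 is 2 pi rad). In form: [[[tx, ty, tz, ax, ay, az], ...]]. A call has 1 to 10 rows; each row is the pose to reach, as a shift and turn from the pose commanded when the call began, along the tool's axes at that moment; what a row does not reach only later rows make up. A row lasts 1/8 s, in which the tool goes at most 62.5 mm and 10.7 degrees, less where a joint would pass 70% of its speed; a pose out of reach is approached as far as the arm can. A call with a gripper value outside its range is refused whole. "grip" is the opening, from 0 (shut) to 1 (fully open), set as the call begins (left out, the last holds). The fingers move at their own pace and stop on an object; the grip force is fixed at half the most. Time passes only in rows, so rows that repeat a pose let the fingers close. It gives the time, the measured TCP pose, the force, the opening and the grip force at its end, in the units of the state.
- bot.state(): the state, without advancing time (a new reading comes with each control period).
- bot.grab_frame(name): name is "side" or "top" or "wrist"; returns a dict with "pixels" (384x512x3 uint8, blue, green, red), "z_map" (384x512 float32, m along the optical axis (not along the pixel's ray), 0 where there is no reading), "fx", "fy", "cx", "cy" (pixels), "rvec" (rotation vector, rad) and "tvec" (3), from world to camera coordinates, as OpenCV has them. Camera axes: x right, y down, z forward; pixel columns grow to the right and rows downward; lengths in m; the calibration is good to about 2 mm. A picture is of the moment at which its call begins.
- bot.sign_off(): hands the job in; it is judged then, once.
The state is a dict: "clock": time; "joint_positions": joint angles; "joint_velocities": joint speeds; "joint_efforts": joint torques, N m; "position": TCP position; "tcp_rot": TCP orientation; "force": force on the tool from outside, world axes, zero at the start; "moment": the same for the moment, N m; "gripper_width": finger opening in m; "grasp_force": force on a finger pad.
Only numpy, scipy, OpenCV 4.12 (cv2) and the standard library are available. Lean on these libraries where they do the work, as an engineer would, in place of code of your own. Each camera call takes 0.05 s, during which the arm holds its last target. There are 200 camera calls.

## Task

Get the fossil ready for its photograph: set the rectangular fossil slab gently on the crown of the domed rubber rest so that it balances there level and by itself, spiral side up. Then lift the light box's lid to 50 degrees open (give or take 5) and finish while still holding it there with the gripper, because it falls shut when let go. Leave everything else on the table where it is.

Things in the scene. Friction and masses are not known exactly. Their poses are not given: they have to be found in the camera images.
- slab: fossil slab: tan sandstone block 64 x 40 x 20 mm (its own x, y, z) with a thin dark spiral standing 2 mm proud of its top face; about 0.13 kg; origin at the centre of its underside, z up; lies flat on the table at the start, loose, any yaw
- slab_center (a point): the middle of the fossil slab, 10 mm above its underside
- rest: domed rest: black rubber mushroom on a foot, fixed to the table; foot 92 mm across and 6 mm high, stem 60 mm across, above it a dome 72 mm across with its rim at about 33 mm and its crown at 45 mm (radius of curvature 60 mm, convex upward); origin at the centre of its underside; stands to the left or right of the light box, the slab on the other side
- rest_crown (a point): the highest point of the dome, 45 mm above the table; a flat thing centred here rests level, one set off centre tips about 1 degree per mm
- lightbox: light box, fixed to the table: grey box 180 x 180 mm, 60 mm high, white lamp panel within; origin at the centre of its underside, its x axis points to the hinged side (away from the robot), yaw up to 0.3 rad either way
- lid (a joint): the light box's lid angle in rad: 0 shut (at the start), grows as its robot-side edge rises, stop at 1.4; 50 degrees is 0.873. Grey plate 180 x 180 x 8 mm, 0.25 to 0.45 kg, no stay or spring, falls shut from every angle
- lid_hinge (a point): middle of the lid's hinge line, at the far (+x) top edge of the box, 60.5 mm above the table; its axes turn with the lid and equal the light box's axes when shut; the lid opens by turning about its +y axis; the lid plate runs from here along its -x
- lid_handle (a point): middle of the lid's handle: a round steel bar 12 mm thick, 90 mm long along the hinge's y, bridge-shaped on two legs, its axis 40 mm above the lid's upper face (48 mm above the hinge) and 155 mm from the hinge, so near the robot-side edge; axes as lid_hinge
- dish_star: bystander: clear round dish, 90 mm across, 16 mm high, with a small starfish; origin under its centre
- dish_slides: bystander: clear round dish, 90 mm across, 16 mm high, with two white slides; origin under its centre
- amber_bottle: bystander: amber bottle, 48 mm across, 90 mm high; origin under its centre
- jar: bystander: glass jar with black cap, 64 mm across, 65 mm high; origin under its centre
- cast: bystander: round white plaster cast, 64 mm across, 18 mm high, on the robot's side of the light box; origin under its centre
- card_box: bystander: cardboard box 90 x 60 x 35 mm; origin under its centre
- brush: bystander: small brush lying on the table
Things that resemble listed ones, but are neither listed nor needed, are in the scene too. Leave any orange or red look-alike of the rest alone.

How it is judged:
By the outcome, as a careful person would: the job done as asked, in the order asked, and still so for the second after the job is handed in, while the arm keeps its last pose, push and grip.
It also fails if it takes over 54 s, if anything falls off the work surface, if the arm or the gripper's body presses on something with over 40 N, if the wrist force passes 120 N, or if a joint passes its speed limit or range.

## Working session

There is one attempt and no reset: what is moved stays moved. The work goes in short steps, Python scripts to look and compute and a tool call to move; the robot and the scene stay as the last step left them, time stands still between calls to the robot, and variables do not carry over. Pictures are saved under pics/ and viewed, at most 10 in all, crops included, and the job is handed in when it is done.

Besides the shell and the picture viewer there is one more tool, called after "Emit:" as name(argument=value, ...), one argument or row to a line, values as JSON. carry_out: Moves the arm, as the interface text tells. Its arguments: {"type":"object","properties":{"rows":{"type":"array","items":{"type":"array","items":{"type":"array","items":{"type":"number"}}}},"grip":{"type":"number"}},"required":["rows"]}

```bash
mkdir -p pics; ls
cat > h.py <<'E'
import numpy as np, cv2
from scipy.spatial.transform import Rotation as R
from station import bot
def grab(n):
    f=bot.grab_frame(n); Rm=cv2.Rodrigues(np.array(f["rvec"],float))[0]; t=np.array(f["tvec"],float).ravel()
    z=f["z_map"]; v,u=np.mgrid[:z.shape[0],:z.shape[1]]
    c=np.stack([(u-f["cx"])/f["fx"]*z,(v-f["cy"])/f["fy"]*z,z],-1)
    P=(c-t)@Rm; P[z==0]=np.nan
    return f["pixels"],P,f
E
python3 - <<'E'
from h import *
for n in ["top","side"]:
    p,P,f=grab(n); cv2.imwrite(f"pics/{n}0.png",p); np.save(f"{n}0.npy",P)
    print(n,np.nanmin(P.reshape(-1,3),0),np.nanmax(P.reshape(-1,3),0))
print({k:np.round(v,3) for k,v in bot.state().items()})
E
```

```text
pics
top [-0.0554166  -1.31292703 -0.77865084] [1.5736276  1.18121204 0.67974643]
side [-0.26816223 -2.13527379 -0.73186737] [1.88007299 0.80675841 0.67771171]
{'clock': np.float64(0.1), 'joint_positions': array([ 1.121,  0.399,  0.045,  1.538, -0.019,  1.207, -0.051]), 'joint_velocities': array([-0.   , -0.002,  0.001, -0.003,  0.001,  0.001,  0.001]), 'joint_efforts': array([ 4.0000e-03, -4.7626e+01,  1.3700e+00, -2.5495e+01,  1.2000e-02,
        5.0000e-03, -0.0000e+00]), 'position': array([ 0.223, -0.61 ,  0.255]), 'tcp_rot': array([ 0.985,  0.175, -0.   , -0.001]), 'force': array([-0.038,  0.501, -0.292]), 'moment': array([-0.016,  0.037,  0.047]), 'grasp_force': np.float64(0.0), 'gripper_width': np.float64(0.085)}
```

View pics/top0.png

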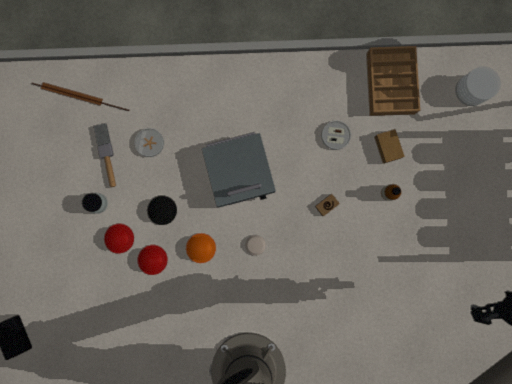

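View pics/side0.png

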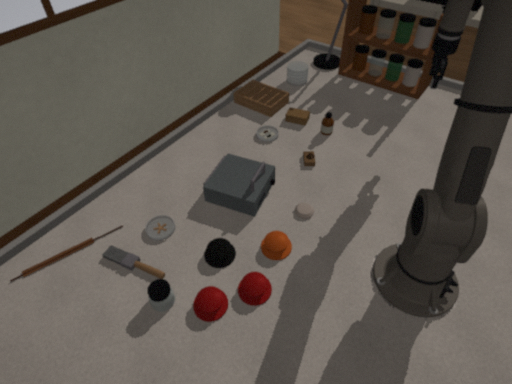

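The top view shows the slab at about (327,205), the black rest at (162,210), the light box at (238,170) with its handle near (243,190), and the cast at (256,245). The red and orange domes are look-alikes. Next I measure these.

```bash
cat > m.py <<'E'
from h import *
def rect(pts): 
    (c,s,a)=cv2.minAreaRect((pts*1000).astype(np.float32)); return np.round(c,1),np.round(s,1),round(a,1)
for n,sl,re,lb in [("top",(327,205,18),(162,210,24),(238,170,50)),("side",(309,158,12),(220,253,24),(240,185,45))]:
    P=np.load(n+"0.npy"); p=cv2.imread(f"pics/{n}0.png")
    def win(u,v,r): return P[v-r:v+r,u-r:u+r].reshape(-1,3)
    tz=np.nanmedian(win(*((280,300,10) if n=="top" else (350,180,5)))[:,2]); print(n,"table z",tz)
    w=win(*sl); z=w[:,2]; m=(z>.014)&(z<.03); print("slab",m.sum(),np.nanmedian(z[m]),rect(w[m][:,:2]),w[m].mean(0))
    w=win(*re); z=w[:,2]; m=(z>.034)&(z<.055); q=w[m]
    A=np.c_[2*q,np.ones(len(q))]; s=np.linalg.lstsq(A,(q**2).sum(1),rcond=None)[0]
    print("rest",m.sum(),"max",q[:,2].max(),"sphere",s[:3],np.sqrt(s[3]+s[:3]@s[:3]),"mean",q.mean(0),rect(q[:,:2]))
    w=win(*lb); z=w[:,2]; m=(z>.06)&(z<.078); print("lid",m.sum(),np.median(z[m]),rect(w[m][:,:2]))
    m=(z>.098)&(z<.13); print("handle",m.sum(),z[m].max(),rect(w[m][:,:2]))
E
python3 m.py
```

```text
top table z -0.0004137065802274677
slab 272 0.0197146650099376 (array([ 485.5, -254.8]), array([39.6, 64.5]), 36.4) [ 0.48557399 -0.25427127  0.02004113]
rest 371 max 0.05015813348501022 sphere [0.48472322 0.2501291  0.00615396] 0.041222286372053094 mean [0.4849669  0.24981924 0.03974026] (array([485.6, 248.8]), array([68.6, 67.6]), 44.4)
lid 3624 0.06768042669908708 (array([599.5,  11.6]), array([188.2, 180.1]), 13.4)
handle 147 0.12083903647682723 (array([532.4,  -3.6]), array([ 12.2, 100.2]), 13.1)
side table z 0.0008646012438087275
slab 137 0.02091677071791658 (array([ 485.2, -251.9]), array([39.3, 67. ]), 35.4) [ 0.48438955 -0.2502194   0.02100902]
rest 376 max 0.047393633055250586 sphere [ 0.48559899  0.2516549  -0.0050217 ] 0.0514541827191109 mean [0.48266021 0.2544084  0.04023194] (array([485.1, 253.1]), array([68. , 68.1]), 85.6)
lid 2112 0.06901151011288698 (array([600. ,  12.3]), array([188.6, 185.5]), 13.1)
handle 106 0.1179251389889542 (array([533.,  -3.]), array([ 12. , 100.5]), 13.5)
```

The two cameras agree: slab at (485,-254) mm with its short axis at 36°, rest at (485,250), box yaw 13.3°, handle at (533,-3). I'll move above the slab with tool x at 126.4°.

```bash
cat >> h.py <<'E'
def rel(x,y,z,yaw):
    "shift mm and rotvec from the present pose to a tool-down pose; yaw = world angle of tool x, deg"
    s=bot.state(); r=R.from_quat(s["tcp_rot"]); g=R.from_euler("z",yaw,degrees=True)*R.from_euler("x",180,degrees=True)
    d=r.inv().apply(np.array([x,y,z])/1000-s["position"])*1000
    print("rel",np.round(d,1),np.round((r.inv()*g).as_rotvec(),4),"at",np.round(s["position"]*1000,1),"t",round(s["clock"],2),"w",round(s["gripper_width"]*1000,1))
E
python3 - <<'E'
from h import *
rel(485,-254,220,126.4)
f=bot.grab_frame("wrist"); Rm=cv2.Rodrigues(np.array(f["rvec"],float))[0]; c=-Rm.T@np.ravel(f["tvec"])
s=bot.state(); r=R.from_quat(s["tcp_rot"])
print("cam in tool",r.inv().apply(c-s["position"]), "axis",r.inv().apply(Rm[2]),f["fx"])
E
```

```text
rel [ 368.2 -244.2   35.8] [-1.3000e-03 -1.5000e-03 -1.8552e+00] at [ 223.2 -609.9  255.4] t 0.1 w 85.5
cam in tool [ 0.07947016 -0.00046323 -0.11709505] axis [-0.31205405 -0.00105872  0.95006376] 278.4884468721178
```

The manual's scale: shifts go in shares of 100 cm and turns go in shares of 2 pi rad. Converting my numbers, 368 mm is 0.368, -244 mm is -0.244, -1.8 rad is -0.2865.

Emit:
carry_out(
  rows=[
    [[0.037,-0.024,0.004,0,0,-0.0286],[0.074,-0.049,0.007,0,0,-0.0573],[0.111,-0.073,0.011,0,0,-0.0859],[0.148,-0.098,0.014,0,0,-0.1146],[0.185,-0.122,0.018,0,0,-0.1432],[0.222,-0.147,0.022,0,0,-0.1719],[0.259,-0.171,0.025,0,0,-0.2005],[0.296,-0.196,0.029,0,0,-0.2292],[0.333,-0.22,0.033,0,0,-0.2578],[0.368,-0.244,0.036,0,0,-0.2865]],
  ],
  grip=1,
)

```text
clock: 1.4
position: [0.4857, -0.2534, 0.22]
tcp_rot: [0.473, 0.881, -0.0, -0.0]
force: [0.5, -0.2, 0.6]
gripper_width: 0.0856
grasp_force: 0.0
```

Converted, -0.055 rad is -0.0088.

Emit:
carry_out(
  rows=[
    [[0,0,0,0,0,-0.0088],[0,0,0,0,0,-0.0088],[0,0,0,0,0,-0.0088]],
  ],
)

```text
clock: 1.78
position: [0.4846, -0.2556, 0.2202]
tcp_rot: [0.452, 0.892, -0.0, -0.0]
force: [-0.1, 0.1, -0.1]
gripper_width: 0.0849
grasp_force: 0.0
```

```bash
cat > w.py <<'E'
from h import *
import sys
n,zlo,zhi,cx,cy,rad=sys.argv[1],*map(float,sys.argv[2:])
p,P,f=grab("wrist"); cv2.imwrite(f"pics/{n}.png",p)
q=P.reshape(-1,3); m=(q[:,2]*1000>zlo)&(q[:,2]*1000<zhi)&(np.hypot(q[:,0]*1000-cx,q[:,1]*1000-cy)<rad); q=q[m]*1000
print(m.sum(),"med",np.median(q,0),"rect",cv2.minAreaRect(q[:,:2].astype(np.float32)),"circ",cv2.minEnclosingCircle(q[:,:2].astype(np.float32)))
from scipy.optimize import least_squares
if n.startswith("rest"):
    o=least_squares(lambda a:q[:,2]-(a[2]-60+np.sqrt(np.maximum(3600-(q[:,0]-a[0])**2-(q[:,1]-a[1])**2,1))),[cx,cy,45],loss="soft_l1"); print("crown",o.x)
E
python3 w.py slab1 14 30 485 -254 50; python3 -c "
from h import *
rel(485,-254,220,126.4)"
```

```text
1794 med [ 484.92328621 -252.08824744   19.73766473] rect ((486.0682373046875, -253.389404296875), (39.36116027832031, 63.882904052734375), 35.747291564941406) circ ((485.84228515625, -253.5260772705078), 36.58785629272461)
rel [1.  1.3 0.2] [-0.0005 -0.     -0.0025] at [ 484.6 -255.6  220.2] t 1.82 w 85.1
```

Converted, 192 mm is 0.192, 2.4 mm is 0.0024.

Emit:
carry_out(
  rows=[
    [[0.001,0.0024,0.05,0,0,0],[0.001,0.0024,0.1,0,0,0],[0.001,0.0024,0.145,0,0,0],[0.001,0.0024,0.175,0,0,0],[0.001,0.0024,0.192,0,0,0],[0.001,0.0024,0.192,0,0,0],[0.001,0.0024,0.192,0,0,0]],
  ],
)

```text
clock: 2.7
position: [0.4875, -0.2532, 0.0296]
tcp_rot: [0.451, 0.892, -0.0, 0.001]
force: [-0.3, -0.7, 0.2]
gripper_width: 0.0857
grasp_force: 0.0
```

Emit:
carry_out(
  rows=[
    [[0,0,0,0,0,0],[0,0,0,0,0,0],[0,0,0,0,0,0],[0,0,0,0,0,0],[0,0,0,0,0,0],[0,0,0,0,0,0],[0,0,0,0,0,0],[0,0,0,0,0,0]],
  ],
  grip=0,
)

```text
clock: 3.7
position: [0.4871, -0.253, 0.0292]
tcp_rot: [0.451, 0.893, -0.0, 0.001]
force: [-0.6, 0.1, 5.8]
gripper_width: 0.0389
grasp_force: 62.2
```

Converted, -187 mm is -0.187, -175 mm is -0.175.

Emit:
carry_out(
  rows=[
    [[0,0,-0.01,0,0,0],[0,0,-0.04,0,0,0],[0,0,-0.09,0,0,0],[0,0,-0.14,0,0,0],[0,0,-0.175,0,0,0],[0,0,-0.187,0,0,0]],
  ],
)

```text
clock: 4.45
position: [0.4873, -0.2528, 0.2176]
tcp_rot: [0.451, 0.893, -0.0, 0.002]
force: [0.2, -0.0, -1.9]
gripper_width: 0.0386
grasp_force: 61.4
```

Converted, 357 mm is 0.357, 348 mm is 0.348.

Emit:
carry_out(
  rows=[
    [[0.018,0.015,0,0,0,0],[0.054,0.045,0,0,0,0],[0.096,0.08,0,0,0,0],[0.143,0.119,0,0,0,0],[0.19,0.158,0,0,0,0],[0.237,0.197,0,0,0,0],[0.284,0.236,0,0,0,0],[0.325,0.27,0,0,0,0],[0.348,0.289,0,0,0,0],[0.357,0.296,0,0,0,0]],
  ],
)

```text
clock: 5.7
position: [0.5116, 0.2122, 0.2139]
tcp_rot: [0.449, 0.893, -0.001, -0.001]
force: [0.6, -0.4, -1.7]
gripper_width: 0.0386
grasp_force: 61.3
```

Emit:
carry_out(
  rows=[
    [[0,0,0,0,0,0],[0,0,0,0,0,0]],
  ],
)

```text
clock: 5.95
position: [0.5132, 0.2081, 0.2147]
tcp_rot: [0.452, 0.892, -0.001, 0.0]
force: [0.2, -1.2, -1.6]
gripper_width: 0.0387
grasp_force: 61.3
```

```bash
python3 w.py rest1 35 55 485 250 34
python3 - <<'E'
from h import *
p,P,f=grab("wrist"); q=P.reshape(-1,3)
s=bot.state(); r=R.from_quat(s["tcp_rot"])
t=r.inv().apply(q-s["position"])*1000
m=(t[:,2]>0)&(t[:,2]<40)&(abs(t[:,0])<50)&(abs(t[:,1])<19); m2=m&(abs(t[:,1])<17)&(t[:,2]<16)
print("held slab tool: z med",np.median(t[m2][:,2]),"x pct",np.percentile(t[m2][:,0],[0,1,99,100]), "zfit",np.polyfit(t[m2][:,0],t[m2][:,2],1))
rel(485.5,250.5,220,126.4); print(s["force"])
E
```

```text
3036 med [484.22875563 253.22465898  40.24286633] rect ((485.5401916503906, 251.6754150390625), (64.89067077636719, 64.46485900878906), 36.11973571777344) circ ((485.1023864746094, 250.36582946777344), 33.642147064208984)
crown [485.22076022 252.16755686  44.55033273]
held slab tool: z med 9.719270363104716 x pct [-32.68264239 -30.85892678  31.57524281  32.12222553] zfit [0.01342416 9.58628892]
rel [50.4  2.4 -5. ] [-0.0009  0.0009 -0.003 ] at [513.3 208.4 215. ] t 6.05 w 38.4
[-0.77623339 -0.30063738 -2.12047312]
```

View pics/rest1.png

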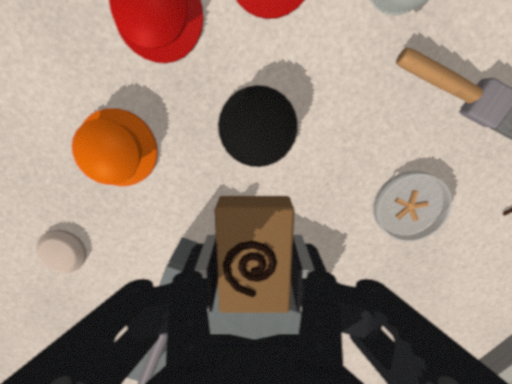

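The picture shows the slab held centred and level with its spiral up, near (252,265), and the dome's centre near (258,125). I'll move over the crown and stop about 6 mm above it.

Converted, 135 mm is 0.135, 51.6 mm is 0.0516.

Emit:
carry_out(
  rows=[
    [[0.02,0.001,0,0,0,0],[0.042,0.002,0.01,0,0,0],[0.0516,0.003,0.04,0,0,0],[0.0516,0.003,0.08,0,0,0],[0.0516,0.003,0.115,0,0,0],[0.0516,0.003,0.131,0,0,0],[0.0516,0.003,0.135,0,0,0],[0.0516,0.003,0.135,0,0,0],[0.0516,0.003,0.135,0,0,0]],
  ],
)

```text
clock: 7.18
position: [0.4856, 0.2543, 0.0816]
tcp_rot: [0.451, 0.892, 0.001, 0.001]
force: [0.4, 0.1, -1.5]
gripper_width: 0.0382
grasp_force: 61.3
```

Run:
```python
from h import *
rel(485.2,251.8,74.5,126.4); print(bot.state()["force"])
for n in ["side"]:
    p,P,f=grab(n); q=P.reshape(-1,3)*1000
    cv2.imwrite("pics/side1.png",cv2.resize(p[180:310,140:310],None,fx=4,fy=4))
```

```text
rel [-1.8 -1.9  7. ] [ 0.0024  0.0005 -0.0004] at [485.6 254.3  81.6] t 7.17 w 38.2
[ 0.38409321  0.07272314 -1.49847373]
```

View pics/side1.png

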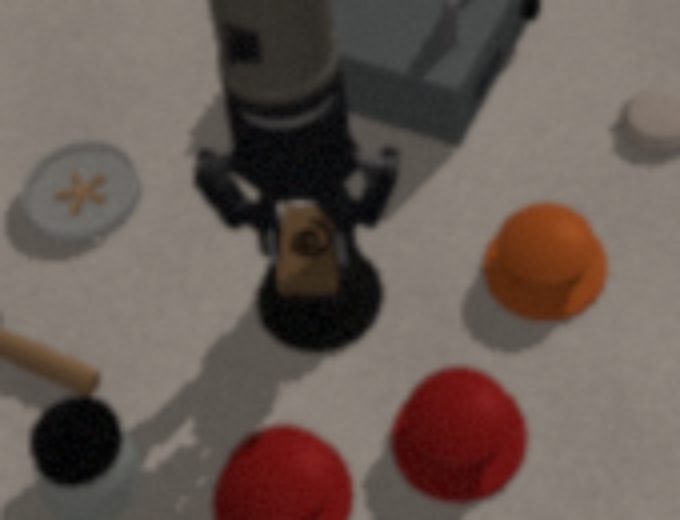

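Converted, 2 mm is 0.002.

Emit:
carry_out(
  rows=[
    [[0,0,0.002,0,0,0],[0,0,0.002,0,0,0],[0,0,0.002,0,0,0]],
  ],
)

```text
clock: 7.6
position: [0.4848, 0.2537, 0.0783]
tcp_rot: [0.451, 0.893, -0.0, 0.0]
force: [0.2, -0.5, -1.0]
gripper_width: 0.0384
grasp_force: 61.3
```

Run:
```python
from h import *
for i in range(6): rel(485.2,251.8,74.5,126.4); bot.grab_frame("wrist")
p,P,f=grab("side"); q=P.reshape(-1,3)*1000
hsv=cv2.cvtColor(p,cv2.COLOR_BGR2HSV).reshape(-1,3)
m=(q[:,2]>64)&(q[:,2]<82)&(np.hypot(q[:,0]-485,q[:,1]-252)<45)&(hsv[:,1]>70)
print("slab in side",m.sum(),np.median(q[m],0),cv2.minAreaRect(q[m][:,:2].astype(np.float32)))
```

```text
rel [-1.8 -0.8  3.8] [-0.      0.0001 -0.0003] at [484.8 253.7  78.3] t 7.6 w 38.4
rel [-1.8 -0.8  3.8] [ 0.      0.0001 -0.0003] at [484.8 253.7  78.3] t 7.65 w 38.6
rel [-1.8 -0.8  3.8] [-0.0001  0.0001 -0.0003] at [484.8 253.7  78.3] t 7.7 w 38.4
rel [-1.8 -0.8  3.7] [-0.      0.     -0.0003] at [484.8 253.7  78.2] t 7.75 w 38.4
rel [-1.8 -0.8  3.8] [-0.0001  0.0001 -0.0002] at [484.8 253.7  78.3] t 7.8 w 38.7
rel [-1.8 -0.8  3.7] [-0.      0.0001 -0.0002] at [484.8 253.7  78.2] t 7.85 w 38.3
slab in side 246 [482.593841   258.40365072  69.67040103] ((484.2257995605469, 253.9228515625), (40.5968017578125, 63.700340270996094), 36.01162338256836)
```

Converted, 3 mm is 0.003, -1.8 mm is -0.0018.

Emit:
carry_out(
  rows=[
    [[-0.001,-0.0004,0.001,0,0,0],[-0.0018,-0.0008,0.002,0,0,0],[-0.0018,-0.0008,0.003,0,0,0],[-0.0018,-0.0008,0.003,0,0,0],[-0.0018,-0.0008,0.003,0,0,0],[-0.0018,-0.0008,0.003,0,0,0]],
  ],
)

```text
clock: 8.7
position: [0.4852, 0.2518, 0.0753]
tcp_rot: [0.451, 0.893, 0.0, 0.0]
force: [0.0, 0.4, -1.3]
gripper_width: 0.0386
grasp_force: 61.3
```

Converted, 0.7 mm is 0.0007.

Emit:
carry_out(
  rows=[
    [[0,0,0.0007,0,0,0],[0,0,0.0007,0,0,0],[0,0,0.0007,0,0,0]],
  ],
)

```text
clock: 9.07
position: [0.4852, 0.2518, 0.0745]
tcp_rot: [0.451, 0.893, -0.0, 0.0]
force: [-0.1, -0.1, -1.0]
gripper_width: 0.0387
grasp_force: 61.3
```

Converted, 0.7 mm is 0.0007.

Emit:
carry_out(
  rows=[
    [[0,0,0.0007,0,0,0],[0,0,0.0007,0,0,0],[0,0,0.0007,0,0,0]],
  ],
)

```text
clock: 9.45
position: [0.4853, 0.2518, 0.074]
tcp_rot: [0.451, 0.893, 0.0, 0.0]
force: [-0.1, 0.4, 1.2]
gripper_width: 0.0388
grasp_force: 61.7
```

The force swung from -1.2 to +1.2 N, so the slab is touching the crown. I'll release it.

Emit:
carry_out(
  rows=[
    [[0,0,0,0,0,0],[0,0,0,0,0,0],[0,0,0,0,0,0],[0,0,0,0,0,0],[0,0,0,0,0,0],[0,0,0,0,0,0]],
  ],
  grip=0.7,
)

```text
clock: 10.2
position: [0.4852, 0.2518, 0.0739]
tcp_rot: [0.451, 0.893, -0.0, 0.0]
force: [1.5, 0.1, -0.3]
gripper_width: 0.0597
grasp_force: 0.0
```

```bash
cat > t.py <<'E'
from h import *
import sys
from scipy.optimize import least_squares
p,P,f=grab("wrist"); cv2.imwrite(f"pics/{sys.argv[1]}.png",p); q=P.reshape(-1,3)*1000
hsv=cv2.cvtColor(p,cv2.COLOR_BGR2HSV).reshape(-1,3)
m=(q[:,2]>55)&(q[:,2]<78)&(np.hypot(q[:,0]-485,q[:,1]-252)<42)&(hsv[:,1]>70)&(hsv[:,2]>40)
q=q[m]; print(m.sum(),np.median(q,0)); c=q.mean(0)
o=least_squares(lambda a:q[:,2]-a[2]-(q[:,:2]-c[:2])@a[:2],[0,0,65],loss="soft_l1").x
print("slope deg x,y",np.degrees(o[:2]),"mean z",o[2],cv2.minAreaRect(q[:,:2].astype(np.float32)))
a=np.radians(126.4);print("slope along long/short axis",np.degrees(o[0]*np.cos(a)+o[1]*np.sin(a)),np.degrees(o[0]*np.sin(a)-o[1]*np.cos(a)))
rel(485.2,251.8,220,126.4)
E
python3 t.py rel1
```

```text
7689 [481.24017638 256.92473433  64.57380206]
slope deg x,y [0.55054121 2.33670622] mean z 64.52631009034181 ((484.8388366699219, 250.89292907714844), (40.2190055847168, 64.68498992919922), 36.668731689453125)
slope along long/short axis 1.5540987946401001 1.8297728092240713
rel [   0.     0.  -146.1] [-0.      0.0001 -0.0002] at [485.2 251.8  73.9] t 10.25 w 59.6
```

View pics/rel1.png

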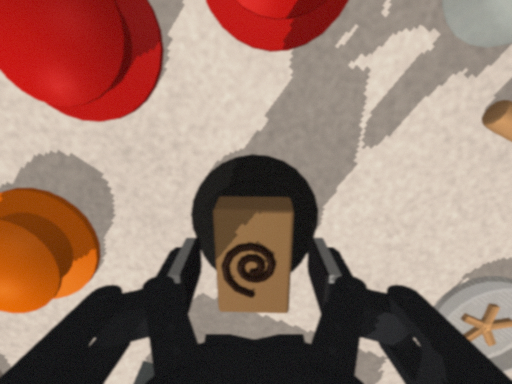

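The picture shows the slab resting on the dome, centred near (252,255), with the fingers clear. The fit shows a tilt of about 2°, so I'll check it against the table plane in the same view for bias and for rocking.

```bash
cat >> t.py <<'E'
g=P.reshape(-1,3)*1000; k=(abs(g[:,2])<8)&(np.hypot(g[:,0]-485,g[:,1]-252)<250); g=g[k]
o=least_squares(lambda a:g[:,2]-a[2]-(g[:,:2]-c[:2])@a[:2],[0,0,0],loss="soft_l1").x; print("table slope deg",np.degrees(o[:2]),o[2])
def pl(n,lo,hi,r,sat):
    p,P,f=grab(n); g=P.reshape(-1,3)*1000; hs=cv2.cvtColor(p,cv2.COLOR_BGR2HSV).reshape(-1,3)
    k=(g[:,2]>lo)&(g[:,2]<hi)&(np.hypot(g[:,0]-485,g[:,1]-252)<r)&((hs[:,1]>70) if sat else True); g=g[k]; c=g.mean(0)
    o=least_squares(lambda a:g[:,2]-a[2]-(g[:,:2]-c[:2])@a[:2],[0,0,(lo+hi)/2],loss="soft_l1").x
    print(n,k.sum(),"slope",np.degrees(o[:2]),"rect",cv2.minAreaRect(g[:,:2].astype(np.float32)))
pl("side",60,72,40,True); pl("side",-8,8,150,False)
E
python3 t.py rel2
```

```text
7688 [481.23860329 256.89541151  64.59273895]
slope deg x,y [0.4097504  2.28422902] mean z 64.53938469103727 ((484.9628601074219, 250.83428955078125), (40.07441711425781, 65.04689025878906), 36.382102966308594)
slope along long/short axis 1.5954081449824684 1.685310198461976
rel [   0.    -0.  -146.1] [-0.      0.0001 -0.0003] at [485.2 251.8  73.9] t 10.3 w 60.0
table slope deg [-0.06881452  0.05121864] -0.17700058646012837
side 259 slope [-0.07088718  1.52088413] rect ((485.1058349609375, 250.8874053955078), (39.64576721191406, 65.13331604003906), 36.52876663208008)
side 4696 slope [-0.11453424 -0.02017213] rect ((479.1211242675781, 258.3897705078125), (295.9889831542969, 281.7788391113281), 54.72101974487305)
```

The table reads flat, so the tilt is real: about 2° down toward -y, meaning the slab sits about 1.8 mm short of the crown in y. I'll regrip and shift it.

Emit:
carry_out(
  rows=[
    [[0,0,0,0,0,0],[0,0,0,0,0,0],[0,0,0,0,0,0],[0,0,0,0,0,0],[0,0,0,0,0,0]],
  ],
  grip=0,
)

```text
clock: 11.02
position: [0.4855, 0.252, 0.0742]
tcp_rot: [0.451, 0.893, 0.0, 0.0]
force: [-0.2, 0.1, 3.8]
gripper_width: 0.0387
grasp_force: 60.5
```

Emit:
carry_out(
  rows=[
    [[0,0,-0.002,0,0,0],[0,0,-0.004,0,0,0],[0,0,-0.004,0,0,0],[0,0,-0.004,0,0,0]],
  ],
)

```text
clock: 11.52
position: [0.485, 0.2516, 0.0776]
tcp_rot: [0.451, 0.893, -0.0, -0.0]
force: [-0.0, -0.1, -0.8]
gripper_width: 0.0386
grasp_force: 60.2
```

```bash
python3 t.py regrip
```

```text
7709 [481.28835017 257.98494419  67.8978914 ]
slope deg x,y [0.05474181 1.97670481] mean z 67.8738272853553 ((484.4292297363281, 250.54823303222656), (41.29936981201172, 64.86649322509766), 35.96196746826172)
slope along long/short axis 1.558552616126346 1.2170753054196104
rel [   0.     0.2 -142.3] [-0.0006  0.     -0.0002] at [485.  251.6  77.7] t 11.57 w 38.8
table slope deg [-0.04252602  0.0404733 ] -0.15880112567896587
side 241 slope [ 0.32749147 -0.44688511] rect ((480.7997131347656, 248.2098388671875), (50.578269958496094, 64.78530883789062), 33.69683837890625)
side 4723 slope [-0.15192501 -0.01678796] rect ((478.4189453125, 258.777587890625), (296.26409912109375, 280.8761291503906), 53.61383056640625)
```

```bash
cat > u.py <<'E'
from h import *
from scipy.optimize import least_squares
import sys
A=[]
for i in range(4):
    p,P,f=grab("wrist"); s=bot.state(); t=R.from_quat(s["tcp_rot"]).inv().apply(P.reshape(-1,3)-s["position"])*1000
    v=cv2.cvtColor(p,cv2.COLOR_BGR2HSV).reshape(-1,3)
    m=(t[:,2]>5)&(t[:,2]<15)&(abs(t[:,0])<28)&(abs(t[:,1])<15)&(v[:,2]>60); q=t[m]
    o=least_squares(lambda a:q[:,2]-a[2]-q[:,:2]@a[:2],[0,0,9],loss="soft_l1").x
    m=(t[:,2]>5)&(t[:,2]<15)&(abs(t[:,0])<45)&(abs(t[:,1])<(17 if s["gripper_width"]<.045 else 24))&(v[:,1]>60)
    q=t[m]; A.append([-np.degrees(o[0]),-np.degrees(o[1]),o[2],*cv2.minAreaRect(q[:,:2].astype(np.float32))[0],*np.percentile(q[:,0],[.5,99.5])])
print("tilt up along tool x,y deg; z; centre x,y; x ends",np.round(np.median(A,0),2)); print(np.round(np.std(A,0),2))
E
python3 u.py; python3 -c "
import cv2;cv2.imwrite('pics/x.png',cv2.imread('pics/regrip.png')[150:350,180:330])"
```

```text
tilt up along tool x,y deg; z; centre x,y; x ends [  2.32   1.35   9.82  -0.85  -0.   -31.81  31.2 ]
[0.04 0.02 0.01 0.08 0.   0.05 0.02]
```

Held tilt doesn't matter to first order, because release rolls the slab to equilibrium. Only its position matters, so I'll shift +2.2 mm along tool x and +1.5 mm along tool y.

Converted, 3 mm is 0.003, 2.2 mm is 0.0022.

Emit:
carry_out(
  rows=[
    [[0.001,0.0008,0,0,0,0],[0.0022,0.0015,0.001,0,0,0],[0.0022,0.0015,0.002,0,0,0],[0.0022,0.0015,0.003,0,0,0],[0.0022,0.0015,0.003,0,0,0],[0.0022,0.0015,0.003,0,0,0]],
  ],
)

```text
clock: 12.62
position: [0.4851, 0.2544, 0.0749]
tcp_rot: [0.451, 0.893, -0.0, 0.0]
force: [0.7, -0.3, -1.5]
gripper_width: 0.0387
grasp_force: 60.2
```

Converted, 0.6 mm is 0.0006.

Emit:
carry_out(
  rows=[
    [[0,0,0.0006,0,0,0],[0,0,0.0006,0,0,0],[0,0,0.0006,0,0,0]],
  ],
)

```text
clock: 13.0
position: [0.4852, 0.2545, 0.0744]
tcp_rot: [0.451, 0.893, 0.0, 0.0]
force: [0.4, -0.5, -0.0]
gripper_width: 0.0382
grasp_force: 60.4
```

Converted, 0.4 mm is 0.0004.

Emit:
carry_out(
  rows=[
    [[0,0,0.0004,0,0,0],[0,0,0.0004,0,0,0],[0,0,0.0004,0,0,0]],
  ],
)

```text
clock: 13.38
position: [0.4852, 0.2545, 0.0743]
tcp_rot: [0.451, 0.893, -0.0, 0.0]
force: [-1.3, -1.3, 5.4]
gripper_width: 0.0384
grasp_force: 60.8
```

Emit:
carry_out(
  rows=[
    [[0,0,0,0,0,0],[0,0,0,0,0,0],[0,0,0,0,0,0],[0,0,0,0,0,0],[0,0,0,0,0,0],[0,0,0,0,0,0],[0,0,0,0,0,0]],
  ],
  grip=0.7,
)

```text
clock: 14.25
position: [0.4851, 0.2545, 0.0739]
tcp_rot: [0.451, 0.893, -0.0, 0.0]
force: [-0.0, -0.6, 0.5]
gripper_width: 0.0597
grasp_force: 0.0
```

```bash
python3 t.py rel3; python3 u.py
```

```text
7732 [482.54545236 260.24769954  63.98363521]
slope deg x,y [ 1.32069961 -4.85957506] mean z 63.950106985556104 ((484.87554931640625, 256.1567687988281), (40.141334533691406, 63.988094329833984), 36.91596984863281)
slope along long/short axis -4.695169914100488 -1.8207406927972642
rel [  -2.2   -1.5 -146.1] [-0.      0.0001 -0.0003] at [485.1 254.4  73.9] t 14.3 w 59.6
table slope deg [-0.07303474  0.05019787] -0.1761470477004239
side 261 slope [-0.60302002 -5.23408682] rect ((484.8847961425781, 256.2710266113281), (39.748931884765625, 63.42893600463867), 36.397613525390625)
side 4684 slope [-0.09003863 -0.10334677] rect ((479.1289978027344, 258.34686279296875), (295.7851867675781, 282.4586181640625), 54.62739562988281)
tilt up along tool x,y deg; z; centre x,y; x ends [ -3.52  -3.2    9.45   0.83   1.25 -29.97  32.69]
[0.67 0.67 0.01 0.24 0.24 0.19 0.15]
```

The slab is rocking, so I'll let it settle before judging.

Emit:
carry_out(
  rows=[
    [[0,0,0,0,0,0],[0,0,0,0,0,0],[0,0,0,0,0,0],[0,0,0,0,0,0],[0,0,0,0,0,0],[0,0,0,0,0,0],[0,0,0,0,0,0],[0,0,0,0,0,0],[0,0,0,0,0,0],[0,0,0,0,0,0]],
  ],
)

```text
clock: 15.85
position: [0.4851, 0.2545, 0.0739]
tcp_rot: [0.451, 0.893, -0.0, 0.0]
force: [-0.6, -0.3, -0.2]
gripper_width: 0.0597
grasp_force: 0.0
```

```bash
python3 u.py;python3 u.py
```

```text
tilt up along tool x,y deg; z; centre x,y; x ends [ -3.31  -3.42   9.46   0.91   1.22 -29.99  32.66]
[0.22 0.15 0.   0.07 0.07 0.02 0.05]
tilt up along tool x,y deg; z; centre x,y; x ends [ -3.31  -3.4    9.45   0.86   1.31 -30.02  32.66]
[0.17 0.18 0.01 0.13 0.07 0.07 0.05]
```

It has settled at tilts of (-3.3, -3.4)° along tool x and y, so the crown is near (484.7, 250.3), which agrees with the top camera. The first reading was taken while it was still rocking. I'll regrip, lift, level it with the tool and measure.

Emit:
carry_out(
  rows=[
    [[0,0,0,0,0,0],[0,0,0,0,0,0],[0,0,0,0,0,0],[0,0,0,0,0,0],[0,0,0,0,0,0]],
  ],
  grip=0,
)

```text
clock: 16.88
position: [0.4855, 0.2547, 0.0742]
tcp_rot: [0.451, 0.893, 0.0, 0.0]
force: [0.6, 0.3, 3.0]
gripper_width: 0.0388
grasp_force: 60.4
```

Emit:
carry_out(
  rows=[
    [[0,0,-0.002,0,0,0],[0,0,-0.005,0,0,0],[0,0,-0.005,0,0,0],[0,0,-0.005,0,0,0]],
  ],
)

```text
clock: 17.38
position: [0.4849, 0.2542, 0.0787]
tcp_rot: [0.451, 0.893, -0.0, -0.0]
force: [-0.5, 0.8, -1.5]
gripper_width: 0.0383
grasp_force: 60.2
```

```bash
python3 u.py; python3 -c "
from h import *
rel(484.7,250.3,79,126.4)"
```

```text
tilt up along tool x,y deg; z; centre x,y; x ends [ -3.27  -1.52   9.94   0.93  -0.   -29.92  32.77]
[0.03 0.05 0.02 0.1  0.   0.05 0.01]
rel [-3.1 -2.7 -0.2] [-0.0003  0.0001 -0.0002] at [485.  254.4  78.8] t 17.57 w 38.5
```

Converted, -4.8 mm is -0.0048, -3 mm is -0.003, 0.057 rad is 0.0091.

Emit:
carry_out(
  rows=[
    [[-0.002,-0.0015,0,-0.0021,0.0048,0],[-0.0048,-0.003,0,-0.0041,0.0091,0],[-0.0048,-0.003,0.001,-0.0041,0.0091,0],[-0.0048,-0.003,0.002,-0.0041,0.0091,0],[-0.0048,-0.003,0.003,-0.0041,0.0091,0],[-0.0048,-0.003,0.003,-0.0041,0.0091,0],[-0.0048,-0.003,0.003,-0.0041,0.0091,0]],
  ],
)

```text
clock: 18.45
position: [0.4855, 0.2491, 0.0759]
tcp_rot: [0.451, 0.892, 0.024, -0.02]
force: [0.3, 0.2, -1.6]
gripper_width: 0.0384
grasp_force: 60.3
```

```bash
cat > v.py <<'E'
from h import *
from scipy.optimize import least_squares
# slab top face in world: slope along 126.4 (X) and 36.4 (Y) axes, centre; underside centre
A=[];s=bot.state(); a=np.radians(126.4); ex=np.array([np.cos(a),np.sin(a)]); ey=np.array([np.sin(a),-np.cos(a)]); o0=np.array([484.7,250.3])
for i in range(4):
    p,P,f=grab("wrist"); q=P.reshape(-1,3)*1000; v=cv2.cvtColor(p,cv2.COLOR_BGR2HSV).reshape(-1,3)
    d=q[:,:2]-o0; X=d@ex; Y=d@ey; Z=q[:,2]
    m=(Z>58)&(Z<75)&(abs(X)<26)&(abs(Y)<13)&(v[:,2]>60)
    o=least_squares(lambda b:Z[m]-b[2]-b[0]*X[m]-b[1]*Y[m],[0,0,65],loss="soft_l1").x
    m=(abs(Z-o[2]-o[0]*X-o[1]*Y)<2.5)&(abs(X)<45)&(abs(Y)<27)&(v[:,1]>60)
    c=cv2.minAreaRect(np.c_[X,Y][m].astype(np.float32))
    A.append([*np.degrees(o[:2]),o[2],*c[0],c[0][0]+20*o[0],c[0][1]+20*o[1],*c[1]])
print("slope X,Y; z; top centre; underside centre rel (484.7,250.3); size\n",np.round(A,2))
print("t",bot.state()["clock"],s["position"],s["force"])
E
python3 v.py
```

```text
slope X,Y; z; top centre; underside centre rel (484.7,250.3); size
 [[-1.000e-02 -7.000e-02  6.596e+01  9.000e-02 -1.800e-01  9.000e-02
  -2.100e-01  6.457e+01  4.060e+01]
 [ 1.000e-02 -1.000e-02  6.598e+01  2.800e-01 -1.300e-01  2.900e-01
  -1.400e-01  6.427e+01  4.053e+01]
 [ 1.000e-02  1.000e-02  6.600e+01  2.700e-01 -2.600e-01  2.800e-01
  -2.600e-01  6.454e+01  4.057e+01]
 [-0.000e+00 -1.500e-01  6.599e+01 -1.500e-01 -2.500e-01 -1.500e-01
  -3.100e-01  6.459e+01  4.049e+01]]
t 18.65 [0.48545633 0.24912083 0.07589815] [ 0.2904297   0.19210807 -1.55718489]
```

The held slab now measures level within 0.1° and on target. I'll lower it gently to contact.

Converted, 0.6 mm is 0.0006.

Emit:
carry_out(
  rows=[
    [[0,0,0.0006,0,0,0],[0,0,0.0006,0,0,0],[0,0,0.0006,0,0,0]],
  ],
)

```text
clock: 19.02
position: [0.4855, 0.2488, 0.0752]
tcp_rot: [0.451, 0.892, 0.024, -0.02]
force: [-0.7, -0.3, -1.4]
gripper_width: 0.0388
grasp_force: 60.3
```

Converted, 0.3 mm is 0.0003.

Emit:
carry_out(
  rows=[
    [[0,0,0.0003,0,0,0],[0,0,0.0003,0,0,0],[0,0,0.0003,0,0,0]],
  ],
)

```text
clock: 19.4
position: [0.4855, 0.2489, 0.075]
tcp_rot: [0.451, 0.892, 0.024, -0.02]
force: [0.3, -0.4, -1.4]
gripper_width: 0.0387
grasp_force: 60.3
```

Converted, 0.4 mm is 0.0004.

Emit:
carry_out(
  rows=[
    [[0,0,0.0004,0,0,0],[0,0,0.0004,0,0,0],[0,0,0.0004,0,0,0]],
  ],
)

```text
clock: 19.77
position: [0.4855, 0.2489, 0.0746]
tcp_rot: [0.451, 0.892, 0.024, -0.02]
force: [0.7, -0.3, -1.2]
gripper_width: 0.0384
grasp_force: 60.3
```

Converted, 0.4 mm is 0.0004.

Emit:
carry_out(
  rows=[
    [[0,0,0.0004,0,0,0],[0,0,0.0004,0,0,0],[0,0,0.0004,0,0,0]],
  ],
)

```text
clock: 20.15
position: [0.4856, 0.2489, 0.0743]
tcp_rot: [0.451, 0.892, 0.024, -0.019]
force: [-1.4, -0.7, 0.8]
gripper_width: 0.0384
grasp_force: 60.6
```

Emit:
carry_out(
  rows=[
    [[0,0,0,0,0,0],[0,0,0,0,0,0],[0,0,0,0,0,0],[0,0,0,0,0,0],[0,0,0,0,0,0],[0,0,0,0,0,0],[0,0,0,0,0,0],[0,0,0,0,0,0]],
  ],
  grip=0.7,
)

```text
clock: 21.15
position: [0.4855, 0.2489, 0.0741]
tcp_rot: [0.451, 0.892, 0.024, -0.02]
force: [0.3, 0.2, 0.5]
gripper_width: 0.0595
grasp_force: 0.0
```

```bash
python3 v.py;python3 v.py
```

```text
slope X,Y; z; top centre; underside centre rel (484.7,250.3); size
 [[ 3.360e+00  2.700e+00  6.451e+01 -1.020e+00 -9.000e-01  1.500e-01
   4.000e-02  6.460e+01  3.981e+01]
 [ 2.950e+00  3.160e+00  6.452e+01 -9.100e-01 -8.800e-01  1.200e-01
   2.200e-01  6.452e+01  3.992e+01]
 [ 2.630e+00  3.240e+00  6.449e+01 -6.500e-01 -9.900e-01  2.700e-01
   1.400e-01  6.474e+01  3.983e+01]
 [ 2.770e+00  3.110e+00  6.451e+01 -8.900e-01 -9.700e-01  8.000e-02
   1.200e-01  6.462e+01  3.989e+01]]
t 21.35 [0.48550369 0.24888649 0.07413901] [0.25305094 0.18576167 0.50015145]
slope X,Y; z; top centre; underside centre rel (484.7,250.3); size
 [[ 3.160e+00  2.910e+00  6.451e+01 -1.150e+00 -8.800e-01 -4.000e-02
   1.400e-01  6.462e+01  3.985e+01]
 [ 3.240e+00  2.640e+00  6.451e+01 -1.180e+00 -9.000e-01 -5.000e-02
   3.000e-02  6.503e+01  3.989e+01]
 [ 3.090e+00  2.910e+00  6.453e+01 -1.070e+00 -8.400e-01  1.000e-02
   1.800e-01  6.487e+01  3.991e+01]
 [ 2.750e+00  3.130e+00  6.451e+01 -9.500e-01 -9.400e-01  1.000e-02
   1.500e-01  6.448e+01  3.995e+01]]
t 21.55 [0.48551234 0.24894195 0.07418476] [-0.33047455 -0.05192584 -0.51871172]
```

Two settled placements bracket the crown: underside offset (2.9, 2.9) gave about -3.3° and (0.1, 0.1) gave about +3°. Level is therefore near (1.4, 1.4), i.e. (485.0, 252.3), which matches the wrist camera's fit. One more regrip.

Emit:
carry_out(
  rows=[
    [[0,0,0,0,0,0],[0,0,0,0,0,0],[0,0,0,0,0,0],[0,0,0,0,0,0],[0,0,0,0,0,0]],
  ],
  grip=0,
)

```text
clock: 22.18
position: [0.4857, 0.249, 0.0745]
tcp_rot: [0.451, 0.892, 0.025, -0.019]
force: [-0.1, 0.5, 4.4]
gripper_width: 0.0385
grasp_force: 60.4
```

Converted, -3 mm is -0.003, -2 mm is -0.002.

Emit:
carry_out(
  rows=[
    [[0,0,-0.002,0,0,0],[0,0,-0.003,0,0,0],[0,0,-0.003,0,0,0]],
  ],
)

```text
clock: 22.55
position: [0.4853, 0.2485, 0.0768]
tcp_rot: [0.451, 0.892, 0.024, -0.02]
force: [0.3, -0.3, -1.0]
gripper_width: 0.0387
grasp_force: 60.3
```

```bash
sed -i 's/range(4)/range(2)/' v.py; python3 v.py
```

```text
slope X,Y; z; top centre; underside centre rel (484.7,250.3); size
 [[ 3.060e+00  2.400e+00  6.680e+01 -1.270e+00 -8.100e-01 -2.000e-01
   3.000e-02  6.469e+01  4.044e+01]
 [ 3.100e+00  2.500e+00  6.683e+01 -9.700e-01 -6.600e-01  1.100e-01
   2.100e-01  6.429e+01  4.038e+01]]
t 22.65 [0.48529488 0.24853224 0.07684478] [ 0.28669079 -0.2983178  -1.03275842]
```

Converted, 3 mm is 0.003, 2.5 mm is 0.0025, -0.054 rad is -0.0086.

Emit:
carry_out(
  rows=[
    [[0.0015,0.0012,0,0.0033,-0.0043,0],[0.003,0.0025,0,0.0068,-0.0086,0],[0.003,0.0025,0.0006,0.0068,-0.0086,0],[0.003,0.0025,0.0011,0.0068,-0.0086,0],[0.003,0.0025,0.0011,0.0068,-0.0086,0],[0.003,0.0025,0.0011,0.0068,-0.0086,0]],
  ],
)

```text
clock: 23.4
position: [0.4858, 0.2523, 0.0762]
tcp_rot: [0.451, 0.893, -0.007, -0.005]
force: [0.3, -0.6, -1.4]
gripper_width: 0.0387
grasp_force: 60.3
```

```bash
python3 v.py
```

```text
slope X,Y; z; top centre; underside centre rel (484.7,250.3); size
 [[4.000e-02 2.200e-01 6.608e+01 1.020e+00 1.540e+00 1.030e+00 1.610e+00
  4.055e+01 6.458e+01]
 [4.000e-02 1.500e-01 6.612e+01 1.040e+00 1.620e+00 1.050e+00 1.670e+00
  4.047e+01 6.456e+01]]
t 23.5 [0.48582775 0.25230155 0.07624139] [ 0.26474838 -0.62076326 -1.39849725]
```

Emit:
carry_out(
  rows=[
    [[0.0004,-0.0003,0.0004,0,0,0],[0.0004,-0.0003,0.0008,0,0,0],[0.0004,-0.0003,0.0012,0,0,0],[0.0004,-0.0003,0.0012,0,0,0],[0.0004,-0.0003,0.0012,0,0,0]],
  ],
)

```text
clock: 24.12
position: [0.4853, 0.2528, 0.0751]
tcp_rot: [0.451, 0.893, -0.007, -0.005]
force: [-0.0, -1.0, -1.3]
gripper_width: 0.0384
grasp_force: 60.3
```

Emit:
carry_out(
  rows=[
    [[0,0,0.0003,0,0,0],[0,0,0.0003,0,0,0]],
  ],
)

```text
clock: 24.38
position: [0.4853, 0.2528, 0.0748]
tcp_rot: [0.451, 0.893, -0.007, -0.005]
force: [-0.7, 0.2, -2.1]
gripper_width: 0.0384
grasp_force: 60.3
```

Converted, 0.4 mm is 0.0004.

Emit:
carry_out(
  rows=[
    [[0,0,0.0004,0,0,0],[0,0,0.0004,0,0,0],[0,0,0.0004,0,0,0]],
  ],
)

```text
clock: 24.75
position: [0.4853, 0.2528, 0.0745]
tcp_rot: [0.451, 0.893, -0.007, -0.005]
force: [-0.3, -0.6, 1.4]
gripper_width: 0.0386
grasp_force: 60.5
```

Emit:
carry_out(
  rows=[
    [[0,0,0,0,0,0],[0,0,0,0,0,0],[0,0,0,0,0,0],[0,0,0,0,0,0],[0,0,0,0,0,0],[0,0,0,0,0,0],[0,0,0,0,0,0]],
  ],
  grip=0.7,
)

```text
clock: 25.62
position: [0.4853, 0.2528, 0.0744]
tcp_rot: [0.451, 0.893, -0.007, -0.005]
force: [0.7, -0.1, -0.6]
gripper_width: 0.0596
grasp_force: 0.0
```

```bash
sed -i 's/range(2)/range(3)/' v.py; python3 v.py; python3 -c "
from h import *
rel(532.8,-3.3,150,103.2)"
```

```text
slope X,Y; z; top centre; underside centre rel (484.7,250.3); size
 [[-2.72 -0.18 64.56  2.36  1.65  1.42  1.58 40.05 64.62]
 [-2.87 -0.64 64.59  2.57  1.77  1.57  1.55 40.02 64.68]
 [-2.9  -1.28 64.61  2.53  1.99  1.52  1.55 64.53 39.99]]
t 25.775 [0.48533692 0.25281557 0.0743952 ] [ 0.66988176 -0.06460141 -0.63465911]
rel [-234.  -115.1  -74.3] [-0.0174  0.0006  0.4052] at [485.3 252.8  74.4] t 25.77 w 59.8
```

Emit:
carry_out(
  rows=[
    [[0,0,0,0,0,0],[0,0,0,0,0,0],[0,0,0,0,0,0],[0,0,0,0,0,0]],
  ],
)

```text
clock: 26.28
position: [0.4853, 0.2528, 0.0744]
tcp_rot: [0.451, 0.893, -0.007, -0.005]
force: [0.1, -0.4, -1.2]
gripper_width: 0.0595
grasp_force: 0.0
```

```bash
sed -i 's/range(3)/range(8)/' v.py; python3 v.py
```

```text
slope X,Y; z; top centre; underside centre rel (484.7,250.3); size
 [[-2.59 -1.29 64.61  2.26  1.98  1.36  1.53 39.96 64.7 ]
 [-2.88 -1.19 64.61  2.66  1.93  1.65  1.51 39.9  64.37]
 [-2.87 -1.01 64.59  2.54  1.8   1.54  1.45 64.39 39.96]
 [-2.73 -0.91 64.59  2.43  1.85  1.48  1.54 39.98 64.44]
 [-2.54 -1.16 64.58  2.4   1.91  1.51  1.51 64.57 39.95]
 [-2.51 -1.35 64.6   2.52  1.95  1.65  1.48 64.36 40.02]
 [-2.52 -1.46 64.59  2.49  2.03  1.61  1.52 40.02 64.54]
 [-2.54 -1.38 64.61  2.35  1.95  1.46  1.47 64.61 39.96]]
t 26.675 [0.48533483 0.25281134 0.07439562] [ 0.06083442 -0.3614951  -1.23109143]
```

It's steady at about (-2.7, -1.2)°. Statics from all three placements and the vision fit together put the crown near (0.9, 1.1) in these coordinates. I have time for one more correction, this time with a slow release.

Emit:
carry_out(
  rows=[
    [[0,0,0,0,0,0],[0,0,0,0,0,0],[0,0,0,0,0,0],[0,0,0,0,0,0]],
  ],
  grip=0,
)

```text
clock: 27.18
position: [0.4855, 0.2529, 0.0747]
tcp_rot: [0.451, 0.893, -0.007, -0.005]
force: [-1.3, -1.4, 4.0]
gripper_width: 0.0385
grasp_force: 60.2
```

Converted, -3 mm is -0.003, -2 mm is -0.002.

Emit:
carry_out(
  rows=[
    [[0,0,-0.002,0,0,0],[0,0,-0.003,0,0,0],[0,0,-0.003,0,0,0]],
  ],
)

```text
clock: 27.55
position: [0.4852, 0.2527, 0.0772]
tcp_rot: [0.451, 0.893, -0.007, -0.005]
force: [0.9, 0.2, -1.9]
gripper_width: 0.0384
grasp_force: 60.3
```

```bash
sed -i 's/range(8)/range(2)/' v.py; python3 v.py
```

```text
slope X,Y; z; top centre; underside centre rel (484.7,250.3); size
 [[-2.71 -1.24 66.92  2.63  1.13  1.69  0.7  64.12 40.54]
 [-2.72 -1.09 66.93  2.73  1.48  1.78  1.1  40.31 64.04]]
t 27.65 [0.48523932 0.25272671 0.07717282] [ 0.92111212  0.20574961 -1.93071592]
```

Converted, -2.2 mm is -0.0022, -1.1 mm is -0.0011, 0.047 rad is 0.0075.

Emit:
carry_out(
  rows=[
    [[-0.0011,-0.0002,0,-0.0016,0.0037,0],[-0.0022,-0.0005,0.0005,-0.0032,0.0075,0],[-0.0022,-0.0005,0.001,-0.0032,0.0075,0],[-0.0022,-0.0005,0.0015,-0.0032,0.0075,0],[-0.0022,-0.0005,0.0015,-0.0032,0.0075,0],[-0.0022,-0.0005,0.0015,-0.0032,0.0075,0]],
  ],
)

```text
clock: 28.4
position: [0.4862, 0.2511, 0.076]
tcp_rot: [0.451, 0.892, 0.013, -0.022]
force: [0.6, 0.1, -2.0]
gripper_width: 0.0385
grasp_force: 60.3
```

```bash
python3 v.py
```

```text
slope X,Y; z; top centre; underside centre rel (484.7,250.3); size
 [[-1.000e-02  1.200e-01  6.559e+01  1.430e+00  1.490e+00  1.420e+00
   1.540e+00  6.423e+01  4.015e+01]
 [-1.000e-02  1.000e-02  6.560e+01  1.490e+00  1.250e+00  1.490e+00
   1.250e+00  4.052e+01  6.391e+01]]
t 28.5 [0.48620585 0.2510612  0.07595776] [ 0.62834904  0.14651313 -2.03739423]
```

Converted, 0.9 mm is 0.0009, -0.25 mm is -0.0003.

Emit:
carry_out(
  rows=[
    [[-0.0005,-0.0003,0.0003,0,0,0],[-0.0005,-0.0003,0.0007,0,0,0],[-0.0005,-0.0003,0.0009,0,0,0],[-0.0005,-0.0003,0.0009,0,0,0]],
  ],
)

```text
clock: 29.0
position: [0.4864, 0.2503, 0.075]
tcp_rot: [0.451, 0.892, 0.013, -0.022]
force: [0.3, -0.2, -0.9]
gripper_width: 0.0384
grasp_force: 60.3
```

Converted, 0.3 mm is 0.0003.

Emit:
carry_out(
  rows=[
    [[0,0,0.0003,0,0,0],[0,0,0.0003,0,0,0]],
  ],
)

```text
clock: 29.25
position: [0.4864, 0.2503, 0.0748]
tcp_rot: [0.451, 0.892, 0.013, -0.022]
force: [-0.3, 0.0, 0.1]
gripper_width: 0.0388
grasp_force: 60.4
```

Emit:
carry_out(
  rows=[
    [[0,0,0,0,0,0],[0,0,0,0,0,0]],
  ],
  grip=0.48,
)

```text
clock: 29.5
position: [0.4865, 0.2504, 0.0748]
tcp_rot: [0.451, 0.892, 0.013, -0.022]
force: [0.6, 0.9, -0.7]
gripper_width: 0.0411
grasp_force: 0.0
```

Emit:
carry_out(
  rows=[
    [[0,0,0,0,0,0],[0,0,0,0,0,0]],
  ],
  grip=0.52,
)

```text
clock: 29.75
position: [0.4864, 0.2503, 0.0747]
tcp_rot: [0.451, 0.892, 0.013, -0.022]
force: [0.1, 0.1, 0.5]
gripper_width: 0.0446
grasp_force: 0.0
```

Emit:
carry_out(
  rows=[
    [[0,0,0,0,0,0],[0,0,0,0,0,0],[0,0,0,0,0,0],[0,0,0,0,0,0],[0,0,0,0,0,0]],
  ],
  grip=0.7,
)

```text
clock: 30.38
position: [0.4864, 0.2503, 0.0747]
tcp_rot: [0.451, 0.892, 0.013, -0.022]
force: [-0.3, -1.5, -0.5]
gripper_width: 0.0599
grasp_force: 0.0
```

```bash
sed -i 's/range(2)/range(5)/' v.py; python3 v.py; python3 -c "
from h import *
rel(532.8,-3.3,150,103.2)"
```

```text
slope X,Y; z; top centre; underside centre rel (484.7,250.3); size
 [[ 3.54  0.66 64.5  -0.61  0.89  0.62  1.12 39.96 64.57]
 [ 3.07  0.83 64.49 -0.69  0.85  0.38  1.14 39.97 64.42]
 [ 3.09  0.89 64.49 -0.8   0.89  0.28  1.2  39.99 64.73]
 [ 3.52  0.72 64.49 -0.66  0.91  0.57  1.16 40.04 64.43]
 [ 3.77  0.63 64.5  -0.86  0.97  0.45  1.19 39.96 64.92]]
t 30.625 [0.486366   0.25029301 0.07467881] [-0.25286939 -1.53543821 -0.5461135 ]
rel [-227.6 -112.8  -87.1] [-0.0071 -0.0498  0.4047] at [486.4 250.3  74.7] t 30.62 w 59.7
```

X now bracketed: a set at 0.95 gave +3.4° and at 1.4 gave -2.7°. Y is nearly level. I'll repeat with X≈1.2, Y≈1.3.

Emit:
carry_out(
  rows=[
    [[0,0,0,0,0,0],[0,0,0,0,0,0],[0,0,0,0,0,0],[0,0,0,0,0,0]],
  ],
  grip=0,
)

```text
clock: 31.12
position: [0.4867, 0.2506, 0.075]
tcp_rot: [0.451, 0.892, 0.013, -0.021]
force: [0.7, 0.2, 3.4]
gripper_width: 0.0387
grasp_force: 60.9
```

Converted, -2 mm is -0.002.

Emit:
carry_out(
  rows=[
    [[0,0,-0.002,0,0,0],[0,0,-0.002,0,0,0]],
  ],
)

```text
clock: 31.38
position: [0.4859, 0.2498, 0.0763]
tcp_rot: [0.451, 0.892, 0.012, -0.022]
force: [-0.7, -0.6, -1.5]
gripper_width: 0.0388
grasp_force: 60.6
```

```bash
sed -i 's/range(5)/range(3)/' v.py; python3 v.py
```

```text
slope X,Y; z; top centre; underside centre rel (484.7,250.3); size
 [[ 3.440e+00  8.200e-01  6.566e+01 -7.100e-01  4.000e-02  4.900e-01
   3.300e-01  6.457e+01  4.042e+01]
 [ 3.400e+00  7.900e-01  6.563e+01 -7.500e-01  1.200e-01  4.300e-01
   3.900e-01  6.442e+01  4.061e+01]
 [ 3.350e+00  7.400e-01  6.564e+01 -7.600e-01  4.000e-01  4.100e-01
   6.600e-01  6.421e+01  4.023e+01]]
t 31.525 [0.48591056 0.24979175 0.07625583] [-0.73683315 -0.60286767 -1.52218739]
```

Converted, 2.6 mm is 0.0026, 1.25 mm is 0.0013, -0.059 rad is -0.0094.

Emit:
carry_out(
  rows=[
    [[0.0012,0.0006,0,0.0011,-0.0048,0],[0.0026,0.0013,0.0003,0.0022,-0.0094,0],[0.0026,0.0013,0.0003,0.0022,-0.0094,0],[0.0026,0.0013,0.0003,0.0022,-0.0094,0]],
  ],
)

```text
clock: 32.02
position: [0.4857, 0.2532, 0.0765]
tcp_rot: [0.451, 0.893, -0.007, 0.002]
force: [0.8, -0.7, -1.6]
gripper_width: 0.0382
grasp_force: 60.5
```

```bash
python3 v.py
```

```text
slope X,Y; z; top centre; underside centre rel (484.7,250.3); size
 [[5.000e-02 9.000e-02 6.589e+01 1.630e+00 2.040e+00 1.650e+00 2.070e+00
  4.045e+01 6.444e+01]
 [2.000e-02 2.600e-01 6.585e+01 1.200e+00 1.770e+00 1.210e+00 1.860e+00
  6.472e+01 4.039e+01]
 [4.000e-02 1.000e-02 6.583e+01 9.600e-01 1.820e+00 9.800e-01 1.820e+00
  6.448e+01 4.051e+01]]
t 32.175 [0.48573721 0.25324648 0.07651122] [ 0.80826105 -0.71366068 -1.550046  ]
```

Converted, 0.9 mm is 0.0009, -0.5 mm is -0.0005.

Emit:
carry_out(
  rows=[
    [[0.0002,-0.0005,0.0005,0,0,0],[0.0002,-0.0005,0.0009,0,0,0],[0.0002,-0.0005,0.0009,0,0,0],[0.0002,-0.0005,0.0009,0,0,0]],
  ],
)

```text
clock: 32.67
position: [0.4854, 0.2529, 0.0756]
tcp_rot: [0.451, 0.893, -0.007, 0.002]
force: [-0.4, 0.3, -0.9]
gripper_width: 0.0385
grasp_force: 60.5
```

```bash
python3 v.py
```

```text
slope X,Y; z; top centre; underside centre rel (484.7,250.3); size
 [[ 3.000e-02  2.900e-01  6.498e+01  1.480e+00  1.500e+00  1.490e+00
   1.600e+00  6.437e+01  4.029e+01]
 [ 1.100e-01  1.200e-01  6.501e+01  1.480e+00 -2.670e+00  1.520e+00
  -2.630e+00  6.430e+01  4.859e+01]
 [ 1.000e-02  1.900e-01  6.501e+01  1.470e+00  1.440e+00  1.470e+00
   1.500e+00  4.051e+01  6.440e+01]]
t 32.825 [0.4853868  0.25286167 0.0756135 ] [-0.43786481  0.34122484 -0.85378411]
```

Converted, 0.5 mm is 0.0005, -0.3 mm is -0.0003.

Emit:
carry_out(
  rows=[
    [[-0.0003,-0.0002,0.0003,0,0,0],[-0.0003,-0.0002,0.0005,0,0,0],[-0.0003,-0.0002,0.0005,0,0,0],[-0.0003,-0.0002,0.0005,0,0,0]],
  ],
)

```text
clock: 33.33
position: [0.4854, 0.2525, 0.0751]
tcp_rot: [0.451, 0.893, -0.007, 0.002]
force: [-0.1, -0.1, -1.0]
gripper_width: 0.039
grasp_force: 60.5
```

Converted, 0.25 mm is 0.0003.

Emit:
carry_out(
  rows=[
    [[0,0,0.0003,0,0,0],[0,0,0.0003,0,0,0]],
  ],
)

```text
clock: 33.58
position: [0.4854, 0.2525, 0.0751]
tcp_rot: [0.451, 0.893, -0.007, 0.002]
force: [-0.7, 0.1, 0.7]
gripper_width: 0.0384
grasp_force: 60.7
```

Emit:
carry_out(
  rows=[
    [[0,0,0,0,0,0],[0,0,0,0,0,0]],
  ],
  grip=0.48,
)

```text
clock: 33.83
position: [0.4855, 0.2527, 0.0749]
tcp_rot: [0.451, 0.893, -0.007, 0.002]
force: [0.1, -0.4, 0.7]
gripper_width: 0.0407
grasp_force: 0.0
```

Emit:
carry_out(
  rows=[
    [[0,0,0,0,0,0],[0,0,0,0,0,0],[0,0,0,0,0,0],[0,0,0,0,0,0]],
  ],
  grip=0.7,
)

```text
clock: 34.33
position: [0.4854, 0.2525, 0.0748]
tcp_rot: [0.451, 0.893, -0.007, 0.002]
force: [0.6, -0.5, -0.3]
gripper_width: 0.0596
grasp_force: 0.0
```

```bash
python3 v.py; python3 -c "
from h import *
rel(485,252.3,210,103.2)
rel(532.8,-3.3,180,103.2)"
```

```text
slope X,Y; z; top centre; underside centre rel (484.7,250.3); size
 [[ 1.56 -1.49 64.51  0.54  2.05  1.09  1.53 40.07 64.81]
 [ 1.53 -1.77 64.51  0.68  2.07  1.22  1.45 40.03 64.48]
 [ 1.26 -1.52 64.51  0.64  2.06  1.08  1.53 64.6  39.95]]
t 34.475 [0.48535942 0.25249775 0.07484452] [ 0.62369157 -0.50330891 -0.30402571]
rel [  -1.2   -1.9 -135.1] [-0.0088  0.0111  0.405 ] at [485.4 252.5  74.9] t 34.48 w 59.8
rel [-235.  -114.8 -101.8] [-0.0088  0.0111  0.405 ] at [485.4 252.5  74.9] t 34.48 w 59.8
```

Tilt is now about 2° in total with the slab centred on the crown, which is good. On to the lid: straight up, then over to the handle.

Converted, -235 mm is -0.235, -230 mm is -0.23, 0.405 rad is 0.0645.

Emit:
carry_out(
  rows=[
    [[0,0,-0.02,0,0,0],[0,0,-0.065,0,0,0],[-0.015,-0.007,-0.1,0,0,0.008],[-0.06,-0.029,-0.102,0,0.0005,0.0191],[-0.11,-0.054,-0.102,-0.0005,0.001,0.0302],[-0.16,-0.078,-0.102,-0.001,0.0013,0.0414],[-0.205,-0.1,-0.102,-0.0014,0.0018,0.0525],[-0.23,-0.112,-0.102,-0.0014,0.0018,0.0621],[-0.235,-0.115,-0.102,-0.0014,0.0018,0.0645],[-0.235,-0.115,-0.102,-0.0014,0.0018,0.0645]],
  ],
)

```text
clock: 35.72
position: [0.5325, -0.0014, 0.1805]
tcp_rot: [0.62, 0.784, 0.001, -0.0]
force: [0.9, 0.6, -0.4]
gripper_width: 0.06
grasp_force: 0.0
```

Run:
```python
from h import *
p,P,f=grab("wrist"); q=P.reshape(-1,3)*1000
m=(q[:,2]>103)&(q[:,2]<122)&(np.hypot(q[:,0]-533,q[:,1]+3)<60); print("handle",m.sum(),np.median(q[m],0),q[m][:,2].max(),cv2.minAreaRect(q[m][:,:2].astype(np.float32)))
rel(532.8,-3.3,114.5,103.2)
```

```text
handle 2067 [531.323642     4.13055648 113.03262608] 115.96047535611606 ((532.844482421875, -2.3993453979492188), (11.779836654663086, 100.44703674316406), 13.015515327453613)
rel [-2.6 -0.3 65.9] [ 0.0007 -0.0012  0.0038] at [532.5  -0.8 180.4] t 35.77 w 59.6
```

Converted, 66 mm is 0.066, -1.8 mm is -0.0018.

Emit:
carry_out(
  rows=[
    [[-0.0018,0,0.025,0,0,0],[-0.0018,0,0.05,0,0,0],[-0.0018,0,0.063,0,0,0],[-0.0018,0,0.066,0,0,0],[-0.0018,0,0.066,0,0,0],[-0.0018,0,0.066,0,0,0]],
  ],
)

```text
clock: 36.52
position: [0.5337, -0.005, 0.1151]
tcp_rot: [0.621, 0.784, 0.001, 0.001]
force: [-0.2, 0.6, -0.6]
gripper_width: 0.0597
grasp_force: 0.0
```

Emit:
carry_out(
  rows=[
    [[0,0,0,0,0,0],[0,0,0,0,0,0],[0,0,0,0,0,0],[0,0,0,0,0,0],[0,0,0,0,0,0],[0,0,0,0,0,0],[0,0,0,0,0,0],[0,0,0,0,0,0]],
  ],
  grip=0,
)

```text
clock: 37.52
position: [0.5337, -0.0052, 0.1146]
tcp_rot: [0.621, 0.784, 0.001, 0.001]
force: [3.0, 0.7, 2.6]
gripper_width: 0.0099
grasp_force: 58.5
```

Run:
```python
from h import *
s=bot.state(); r=R.from_quat(s["tcp_rot"]); print(s["position"],s["force"],s["gripper_width"],s["grasp_force"],s["clock"])
a=np.radians(13.2)
for d in [5,10,15,20,25,30,35,40,45,50]:
    t=np.radians(d); dx=(-155*np.cos(t)+48*np.sin(t))+155; dz=155*np.sin(t)+48*np.cos(t)-48
    print(d,np.round(r.inv().apply([dx*np.cos(a),dx*np.sin(a),dz]),1))
```

```text
[ 0.53371675 -0.0051623   0.11455817] [3.00690191 0.74054188 2.63402875] 0.009891868947824947 58.51297438144684 37.525
5 [ -0.    4.8 -13.3]
10 [ -0.   10.7 -26.2]
15 [ -0.   17.8 -38.5]
20 [ -0.   25.9 -50.1]
25 [ -0.   34.9 -60.9]
30 [ -0.   44.9 -71. ]
35 [ -0.   55.7 -80.1]
40 [ -0.   67.3 -88.3]
45 [ -0.   79.5 -95.4]
50 [  -0.    92.3 -101.4]
```

Converted, -50.1 mm is -0.0501, -38.5 mm is -0.0385.

Emit:
carry_out(
  rows=[
    [[0,0.0024,-0.0067,0,0,0],[0,0.0048,-0.0133,0,0,0],[0,0.0107,-0.0262,0,0,0],[0,0.0178,-0.0385,0,0,0],[0,0.0259,-0.0501,0,0,0]],
  ],
)

```text
clock: 38.15
position: [0.5567, 0.0003, 0.1635]
tcp_rot: [0.621, 0.784, -0.002, -0.002]
force: [2.8, -1.4, -5.9]
gripper_width: 0.0101
grasp_force: 58.3
```

Converted, 66.4 mm is 0.0664, 53.6 mm is 0.0536.

Emit:
carry_out(
  rows=[
    [[0,0.009,-0.0108,0,0,0],[0,0.019,-0.0209,0,0,0],[0,0.0298,-0.03,0,0,0],[0,0.0414,-0.0382,0,0,0],[0,0.0536,-0.0453,0,0,0],[0,0.06,-0.0484,0,0,0],[0,0.0664,-0.0513,0,0,0],[0,0.0664,-0.0513,0,0,0],[0,0.0664,-0.0513,0,0,0]],
  ],
)

```text
clock: 39.28
position: [0.6233, 0.0159, 0.2197]
tcp_rot: [0.621, 0.784, -0.0, 0.001]
force: [-7.4, -2.5, 13.0]
gripper_width: 0.0101
grasp_force: 61.0
```

Run:
```python
from h import *
a=np.radians(13.2); ex=np.array([np.cos(a),np.sin(a)]); hinge=np.array([532.8,-2.7])+155*ex
s=bot.state(); print(s["position"],s["force"],s["clock"])
g=s["position"]*1000+R.from_quat(s["tcp_rot"]).apply([0,0,6]); vx=(g[:2]-hinge)@ex; vz=g[2]-60.5
print("lid deg from grasp",np.degrees(np.arctan2(vz,-vx)-np.arctan2(48,155)),np.hypot(vx,vz))
for n in ["top","side"]:
    p,P,f=grab(n); q=P.reshape(-1,3)*1000; d=q[:,:2]-hinge; X=d@ex; Y=d@[-ex[1],ex[0]]
    m=(abs(Y)>55)&(abs(Y)<88)&(X<-20)&(X>-125)&(q[:,2]>85)&(q[:,2]<220)
    if m.sum()>20: o=np.polyfit(X[m],q[m][:,2],1); print(n,m.sum(),"lid deg",np.degrees(np.arctan(-o[0])))
    hs=cv2.cvtColor(p,cv2.COLOR_BGR2HSV).reshape(-1,3)
    k=(q[:,2]>58)&(q[:,2]<72)&(np.hypot(q[:,0]-485,q[:,1]-252)<40)&(hs[:,1]>70); g=q[k]; c=g.mean(0)
    o=np.linalg.lstsq(np.c_[g[:,:2]-c[:2],np.ones(len(g))],g[:,2],rcond=None)[0]; print("slab",k.sum(),np.degrees(o[:2]),o[2],cv2.minAreaRect(g[:,:2].astype(np.float32)))
    if n=="side": cv2.imwrite("pics/end.png",p)
```

```text
[0.62329698 0.01594861 0.21971247] [-7.44139443 -2.47355286 13.0409174 ] 39.275
lid deg from grasp 50.56016789325667 165.518607109677
top 505 lid deg 49.44434744361847
slab 294 [-0.14922988  0.76177545] 64.34604660745413 ((485.37408447265625, 249.9117431640625), (40.98992919921875, 63.57178497314453), 35.75749588012695)
side 186 lid deg 48.82025928140969
slab 270 [-0.4081222  -1.32656826] 65.41792957486663 ((484.9931335449219, 252.93125915527344), (40.042457580566406, 63.636592864990234), 36.21539306640625)
```

View pics/end.png

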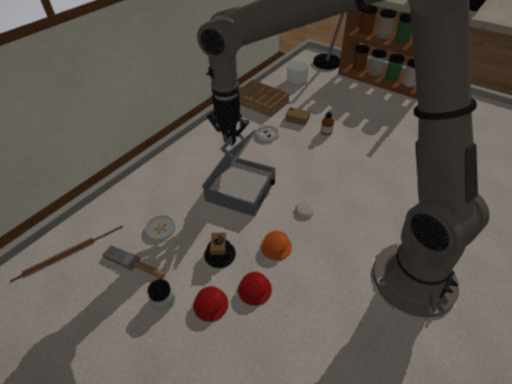

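The final picture shows the slab balanced on the black rest at (218,243), the lid open and held by the gripper at (230,140), and nothing else disturbed. The lid reads 49–50°.

```bash
python3 -c "
from station import bot
print(bot.sign_off())"
```

```text
the job is handed in; nothing more can be done
None
```

The slab is balancing by itself on the crown, spiral side up and level to about 2°. The gripper is holding the light box's lid at about 50°, and the job was handed in at about 39 s of the 54 s allowed.

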